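# Load the photometer and hold its shutter half open

### The job

Stand the glass sample vial upright in the round well of the photometer, fully home, and let go of it. Then take the shutter's knob, slide the shutter open against its spring to half travel (knob at the long middle mark) without ever opening it well past half, and finish the program while still holding the knob there: the spring shuts it if you let go. Do not push the timer or the weighing boat about.

Things in the scene. Friction and masses are not known exactly. Their poses are not given: they have to be found in the camera images.
- vial: the loose glass sample vial with a black screw cap, 22 mm diameter, 51 mm tall, about 16 g, standing upright on the worktop; origin at the centre of its underside, z up along its axis. The solid body to grip is 46 mm tall (the top 5 mm of the cap cannot be gripped). To seat it, grip it with the fingertips 22 mm or more above its underside so that they clear the well block
- photometer: fixed instrument, base plate 170 x 230 x 10 mm; origin at centre of its underside; x from well to lamp, y the shutter's opening direction (robot's left), z up. Grey well block 50 x 50 mm at x -50, y 10 mm, top at z 34. Upright gate frame x 6 to 21, y -51 to 115 mm, top z 67. Behind it a grey lamp housing to x 78, top z 74. Spring barrel low at right. Place and yaw vary
- well (a point): centre of the flat floor of the vial well, 16 mm above the worktop; the well is an upright bore 25 mm in diameter and 18 mm deep with a 2 mm chamfer, mouth 34 mm above the worktop. A vial fully home has its origin at this point
- shutter_knob (a point): upright round black knob, 16 mm diameter, on top of the sliding shutter; origin on its axis 68 mm above the worktop; the knob reaches from 71 to 100 mm above the worktop (top of the rails beneath it 67 mm). It moves with the shutter along the photometer's y; it does not turn
- shutter (a joint): travel of the shutter along the photometer's +y: 0 = shut (start), 0.03 m = half, 0.06 m = fully open. A spring pulls it shut: about 3 N when shut, 7.5 N at half, 12 N fully open, plus 0.4 N friction
- half_mark (a point): the long black middle mark on the top rail of the gate, 67 mm above the worktop, 1 mm below the knob's origin when the shutter stands at half travel (short marks 30 mm either side: shut and fully open)
- timer: bystander, loose: white wedge-shaped bench timer, 47 x 62 x 58 mm, origin at the centre of its underside; leave alone
- weigh_boat: bystander, loose: thin, clear-whitish square plastic weighing boat, 64 x 64 x 16 mm, origin at the centre of its underside; leave alone
There are look-alikes about, which are no part of the job. What is meant by the vial is not green, and is the smaller of those in its own colour.

How it is judged (in metres and radians):
On the way, in this order (a step that is already met when the one before it is completed fails the run):
1. the vial stands fully home in the well, let go, the shutter still shut (horizontal distance between vial and well below 0.004 m and z of vial in the frame of well below 0.003 m and angle between vial's own z axis and vertical below 0.12 rad and contact force between the fingers and vial below 0.1 N and value of joint shutter below 0.01 m), for 0.2 s.
2. the shutter is held at half travel by its knob (value of joint shutter between 0.025 and 0.035 m and contact force between the fingers and shutter above 3 N), for 0.5 s.
At the end, for the whole second after the job is handed in: The shutter stands still at half travel (30 mm, within 5 mm), held there by the fingers on its knob (more than 3 N), and the vial stands untouched and upright (within 0.12 rad) in the well, within 4 mm of its axis and 3 mm of its floor (all of step 2 and not (velocity of joint shutter above 0.01 m/s) and not (velocity of joint shutter below -0.01 m/s) and horizontal distance between vial and well below 0.004 m and z of vial in the frame of well below 0.003 m and angle between vial's own z axis and vertical below 0.12 rad and contact force between each of the arm, the fingers and vial below 0.1 N); the arm keeps its last pose, push and grip.
It fails at once if the shutter was opened well past half (beyond 45 mm) (value of joint shutter above 0.045 m).
It fails at once if the timer was pushed about (over 30 mm) (distance of timer from where it was at the start of the episode above 0.03 m).
It fails at once if the weighing boat was pushed about (over 30 mm) (distance of weigh_boat from where it was at the start of the episode above 0.03 m).
It also fails if it takes over 59 s, if anything falls off the work surface, if the arm or the gripper's body presses on something with over 40 N, if the wrist force passes 120 N, or if a joint passes its speed limit or range.

### The arm

A 6-joint arm with a two-finger parallel gripper is mounted at the origin on a cart in front of the work surface, level with it; the furniture and walls round the work are solid. World frame = base frame: x ahead of the robot, y to its left, z up, the work surface at z = 0. Lengths are in mm, angles in rad, forces in N, time in s.
With the tool pointing down it reaches from about 400 to 925 mm from the base axis. Payload 12.5 kg.
Tool frame: the origin (TCP) lies midway between the tips of the shut fingers; the grasp point (between the pads) lies 19 mm behind it (env.pinch_z is the z of the grasp point in the tool frame, in mm); z points along the fingers, y is the line along which they close (so a half turn about z gives the same grasp; the last joint's range is limited). The gripper opens to 95 mm and grips with 3 to 60 N. Pads are 20 mm wide; open, the fingers measure 119 mm over their backs; the gripper's body (75 mm by 180 mm) begins 59 mm behind the grasp point.
Start: joints at [-1.38, 0.491, 1.559, -0, 1.092, -0.106], TCP at [182.811, -597.685, 214.661] pointing down, gripper open.
Joint ranges: [-3.1, 3.1], [-0.84, 2.19], [0.05, 2.79], [-1.13, 4.28], [0.06, 2.93], [-2.69, 2.69]. Speed limits (rad/s): [2.22, 2.22, 2.79, 3.14, 3.14, 3.14].

### API

Orientations are given as [roll, pitch, yaw] about the fixed x, y, z axes, in that order (R = Rz(yaw) Ry(pitch) Rx(roll)).
In Python, from cell import env, eyes gives the robot as it stands.
- The arm moves only by the shell command python3 -m inch 'ROWS'. ROWS is JSON, a list of rows, each a list of 3 entries, a list of its own where there are three numbers: the shift along the tool's x, y, z in units of 60 mm (1.0 is 60 mm), then the turn about the tool's z in units of 5 degrees (1.0 is 5 degrees), then the closure, from -1 (fully open) to 1 (shut). In form: [[[tx, ty, tz], turn, claw], ...]. A call has exactly 10 rows; each row shifts and turns the commanded pose from where the row before left it, along the tool's axes as they then stand; what a row does not reach is not made up. A row lasts 1/8 s, in which the tool goes at most 62.5 mm and 10.7 degrees, less where a joint would pass 70% of its speed; a pose out of reach is approached as far as the arm can. A call is refused whole if a number of a shift passes 1 or a number of a turn 1, either way. A call with a gripper value outside its range is refused whole. The fingers move at their own pace and stop on an object; the grip force is fixed at half the most. Time passes only in rows, so rows that do not move let the fingers close, or fill a call up. It gives the time, the measured TCP pose, the force, the opening and the grip force at its end, in the units of the state.
- env.state(): the state, without advancing time (a new reading comes with each control period).
- eyes.read_camera(name): name is "scene" or "side" or "wrist"; returns a dict with "pixels" (400x640x3 uint8, red, green, blue), "fx", "fy", "cx", "cy" (pixels), "extrinsics" (4x4, takes a point from world to camera coordinates). Camera axes: x right, y down, z forward; pixel columns grow to the right and rows downward; lengths in mm; the calibration is good to about 2 mm. A picture is of the moment at which its call begins. There is no depth.
- env.job_done(): hands the job in; it is judged then, once.
Trained networks look in a picture, given as the dict that the camera call returned (one of the last four; its "shot" number tells which), for a name from the list of things; names that differ only in an ending like _2 or _b are one class to them, and where a whole thing is asked for, a point or a joint stands for the part that bears it (a point fixed in the world has none). Each returns a list of dicts, best first, with "score" (0 to 1); they miss things now and then, are a little off and sometimes report something else, mostly with a low value. They report only what shows in the picture. A call takes as long as a camera call. They do not tell look-alikes from the thing itself.
- eyes.boxes_of(name, picture): "centre" ([row, column] in pixels, amid what is visible of it).
- eyes.cut_out(name, picture): "mask" (400x640 bool, what is visible of it) and "centre" ([row, column] in pixels, amid what is visible of it).
- eyes.spot_point(name, picture): "centre" ([row, column] in pixels: a listed point, or the origin of a listed thing).
The state is a dict: "t": time; "joints": joint angles; "qvel": joint speeds; "tau": joint torques, N m; "eef_pos": TCP position; "tcp_rot": TCP orientation; "ft_force": force on the tool from outside, world axes, zero at the start; "moment": the same for the moment, N m; "opening": opening from 0.0 (shut) to 1.0 (fully open); "grip_force": force on a finger pad.
Only numpy, scipy, OpenCV 4.12 (cv2) and the standard library are available. Lean on these libraries where they do the work, as an engineer would, in place of code of your own. Each camera call takes 0.05 s, during which the arm holds its last target. There are 200 camera calls.

## Working session

There is one attempt and no reset: what is moved stays moved. The work goes in short steps, Python scripts to look and compute and a shell command to move; the robot and the scene stay as the last step left them, time stands still between calls to the robot, and variables do not carry over. Pictures are saved under pics/ and viewed, at most 10 in all, crops included, and the job is handed in when it is done.

```bash
mkdir -p pics; ls; cat > h.py <<'E'
import numpy as np,cv2
from cell import env,eyes
def ray(p,rc):
    E=np.array(p["extrinsics"]);R,t=E[:3,:3],E[:3,3]
    d=R.T@np.array([(rc[1]-p["cx"])/p["fx"],(rc[0]-p["cy"])/p["fy"],1]);return -R.T@t,d
def atz(p,rc,z):
    o,d=ray(p,rc);return (o+d*(z-o[2])/d[2]).round(1)
def proj(p,X):
    E=np.array(p["extrinsics"]);c=E[:3,:3]@np.array(X)+E[:3,3]
    return [round(p["fy"]*c[1]/c[2]+p["cy"],1),round(p["fx"]*c[0]/c[2]+p["cx"],1)]
def tri(ps):
    A=np.zeros((3,3));b=np.zeros(3)
    for p,rc in ps:
        o,d=ray(p,rc);d/=np.linalg.norm(d);M=np.eye(3)-np.outer(d,d);A+=M;b+=M@o
    return np.linalg.solve(A,b).round(1)
def save(p,n,crop=None,s=1):
    im=p["pixels"][:,:,::-1]
    if crop: im=im[crop[0]:crop[1],crop[2]:crop[3]]
    cv2.imwrite("pics/"+n,cv2.resize(np.ascontiguousarray(im),None,fx=s,fy=s,interpolation=cv2.INTER_CUBIC))
E
python3 - <<'E'
from h import *
Z={"vial":0,"well":16,"shutter_knob":68,"half_mark":67,"photometer":0,"timer":0,"weigh_boat":0}
print(env.state())
for c in ["scene","side"]:
    p=eyes.read_camera(c);save(p,c+".png")
    for n,z in Z.items():
        for r in eyes.spot_point(n,p)[:5]: print(c,n,round(r["score"],2),np.round(r["centre"],1),atz(p,r["centre"],z))
E
```

```text
pics
{'t': 0.0, 'joints': array([-1.37957123e+00,  4.91546789e-01,  1.55945378e+00, -1.99439284e-05,
        1.09170719e+00, -1.05603461e-01]), 'qvel': array([-0.00063878,  0.00079152,  0.00153803, -0.0007378 , -0.00025968,
       -0.0017094 ]), 'tau': array([-2.24384246e-03, -6.12651229e+01, -2.58181965e+01,  6.92318939e-02,
        4.82232054e-02, -1.25179195e-04]), 'eef_pos': array([ 182.77304856, -597.41776658,  214.0681932 ]), 'tcp_rot': array([-3.14048190e+00, -9.99504792e-05,  2.96837703e-01]), 'ft_force': array([0.84988756, 0.3787303 , 0.2031357 ]), 'moment': array([ 0.00332447,  0.01524666, -0.02254239]), 'grip_force': 0.0, 'opening': 0.9996725766950452}
scene vial 0.69 [252.1 386.6] [ 480.2 -233.8    0. ]
scene vial 0.55 [246.5 431.7] [ 569.  -318.6    0. ]
scene well 0.68 [225.9 314.8] [477.4 -20.7  16. ]
scene shutter_knob 0.59 [202.3 325.6] [528.8 -22.8  68. ]
scene half_mark 0.67 [199.8 315.1] [529.7  12.7  67. ]
scene photometer 0.84 [226.8 325.7] [516.  -31.7   0. ]
scene photometer 0.18 [223.3 316.7] [520.7   1.6   0. ]
side vial 0.87 [327.2 354.7] [ 579.1 -327.5    0. ]
side vial 0.86 [309.5 324.6] [ 523.6 -281.1    0. ]
side vial 0.61 [294.9 295.8] [ 466.2 -240.     0. ]
side well 0.82 [226.1 308.4] [485.8 -13.6  16. ]
side well 0.74 [200.7 331.8] [543.1 107.   16. ]
side shutter_knob 0.56 [209.3 331.5] [539. -21.  68.]
side shutter_knob 0.42 [233.2 324.5] [ 522.5 -119.6   68. ]
side half_mark 0.84 [202.4 331. ] [538.3  12.   67. ]
side photometer 0.85 [232.2 327.8] [532.1 -14.4   0. ]
side timer 0.6 [173.8 295.9] [442.6 284.8   0. ]
side timer 0.45 [223.8 306.6] [480.6  20.9   0. ]
side timer 0.37 [171.9 338.4] [565.8 301.3   0. ]
side weigh_boat 0.51 [167.8 338.5] [566.9 328.    0. ]
```

View pics/scene.png

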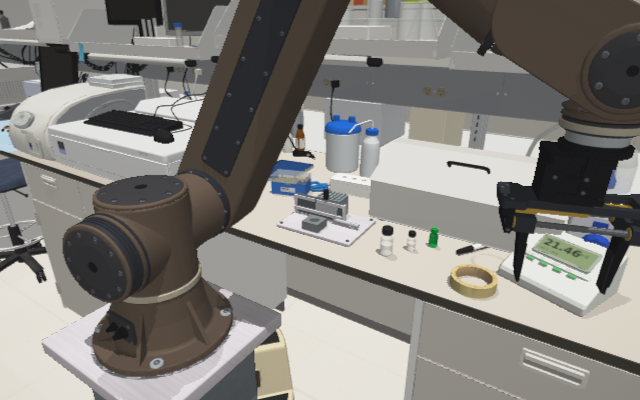

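View pics/side.png

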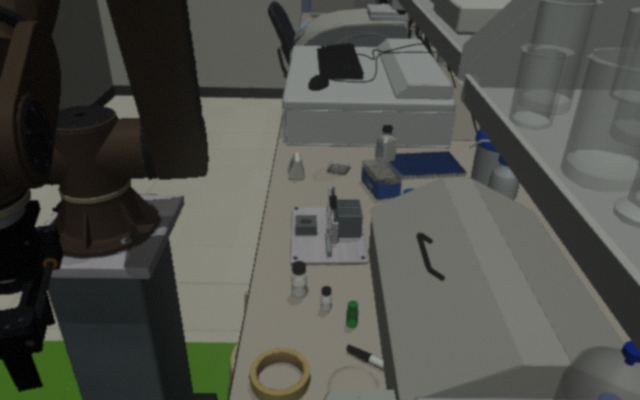

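Candidates: larger white vial at scene (241,387) / side (280,299); small white vial at scene (240,411) / side (299,326); green one at scene (237,433) / side (314,352). By the description it is the small white one. I'll check this in a crop.

```bash
python3 - <<'E'
from h import *
p=eyes.read_camera("scene");q=eyes.read_camera("side")
a=p["pixels"][200:280,360:460];b=q["pixels"][250:330,275:375]
cv2.imwrite("pics/crop.png",cv2.resize(np.hstack([a,b])[:,:,::-1],None,fx=4,fy=4,interpolation=cv2.INTER_CUBIC))
for n,c in ((p,"scene"),(q,"side")):
    for r in eyes.cut_out("vial",n): 
        m=np.argwhere(r["mask"]);print(c,round(r["score"],2),r["centre"],m.min(0),m.max(0))
    print(proj(n,[523.6,-281,0]),proj(n,[523.6,-281,51]))
E
```

```text
scene 0.72 [239.7, 434.9] [227 429] [247 439]
scene 0.71 [238.3, 410.2] [231 407] [250 415]
scene 0.62 [239.2, 387.2] [225 380] [256 394]
[np.float64(250.0), np.float64(411.1)] [np.float64(231.9), np.float64(412.9)]
side 0.8 [300.9, 324.7] [286 320] [312 331]
side 0.78 [314.8, 353.3] [301 346] [327 357]
side 0.58 [279.8, 296.5] [261 291] [298 306]
[np.float64(309.5), np.float64(324.6)] [np.float64(288.9), np.float64(325.2)]
```

View pics/crop.png

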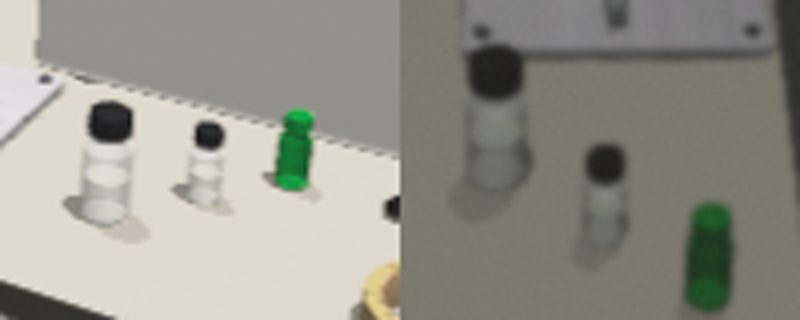

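```bash
python3 -m inch '[[[0.7,-0.34,0],0,-1],[[0.7,-0.34,0],0,-1],[[0.7,-0.34,0],0,-1],[[0.7,-0.34,0],0,-1],[[0.7,-0.34,0],0,-1],[[0.7,-0.34,0],0,-1],[[0.6,-0.34,0],0,-1],[[0.6,-0.34,0],0,-1],[[0.3,-0.2,0],0,-1],[[0,0,0],0,-1]]'
```

```text
t: 2.25
eef_pos: [459.3, -329.1, 214.7]
tcp_rot: [3.141, -0.0, 0.299]
ft_force: [1.0, -0.8, -0.7]
opening: 0.999
grip_force: 0.0
```

The crop shows a large clear vial on the left, a small clear black-capped vial in the middle (the target), and a green one on the right. Next, the wrist view.

```bash
python3 - <<'E'
from h import *
p=eyes.read_camera("wrist");save(p,"w1.png")
for n,z in {"vial":0,"well":16,"shutter_knob":68,"half_mark":67,"photometer":0}.items():
    for r in eyes.spot_point(n,p)[:5]: print(n,round(r["score"],2),np.round(r["centre"],1),atz(p,r["centre"],z))
E=np.array(p["extrinsics"]);print((-E[:3,:3].T@E[:3,3]).round(),E[:3,:3].round(2),p["fx"])
E
```

```text
vial 0.84 [114.  293.2] [ 520.6 -275.9    0. ]
vial 0.7 [ 80.3 338.3] [ 572.1 -315.4    0. ]
vial 0.66 [145.  248.9] [ 469.8 -234.5    0. ]
well 0.65 [79.7 52.5] [477.4 -12.8  16. ]
photometer 0.59 [37.3 78.2] [529.2 -23.6   0. ]
[ 527. -307.  384.] [[ 0.3  -0.96 -0.  ]
 [-0.92 -0.29  0.26]
 [-0.24 -0.08 -0.97]] 312.52797171039487
```

View pics/w1.png

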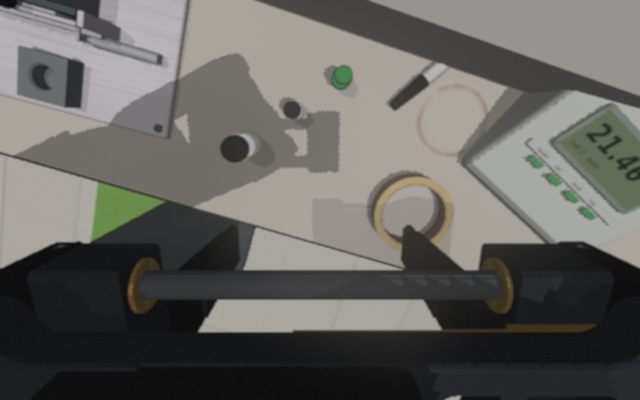

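The wrist view shows the small vial at (108,292), the big one at (148,237), the green one at (77,343), and the photometer at top left. I'll get closer and turn to yaw 0.

```bash
python3 -m inch '[[[0,0,0.3],0.86,-1],[[0,0,0.3],0.86,-1],[[0,0,0.3],0.86,-1],[[0,0,0.3],0.85,-1],[[0,-0.43,0],0,-1],[[0,-0.43,0],0,-1],[[0,0,0],0,-0.2],[[0,0,0],0,-0.2],[[0,0,0],0,-0.2],[[0,0,0],0,-0.2]]'
python3 - <<'E'
from h import *
p=eyes.read_camera("wrist");save(p,"w2.png")
for n,z in {"vial":0,"well":16}.items():
    for r in eyes.spot_point(n,p)[:5]: print(n,round(r["score"],2),np.round(r["centre"],1),atz(p,r["centre"],z))
for r in eyes.cut_out("vial",p): 
    m=np.argwhere(r["mask"]);print(round(r["score"],2),r["centre"],m.min(0),m.max(0),atz(p,r["centre"],25))
for z in(0,51):print(proj(p,[521.5,-278,z]))
E
```

```text
t: 3.8
eef_pos: [458.7, -278.9, 142.7]
tcp_rot: [3.141, -0.0, -0.003]
ft_force: [0.3, 0.1, 0.0]
opening: 0.638
grip_force: 0.0
vial 0.84 [ 69.1 362.4] [ 572.4 -317.9    0. ]
vial 0.78 [123.9 320.6] [ 522.9 -279.     0. ]
vial 0.56 [176.6 274. ] [ 471.1 -231.7    0. ]
well 0.81 [168.1  44.7] [482.8 -15.5  16. ]
0.97 [62.5, 365.1] [ 47 351] [ 80 381] [ 574.3 -316.9   25. ]
0.85 [185.4, 270.0] [162 248] [208 291] [ 467.4 -231.3   25. ]
0.69 [123.9, 317.0] [110 308] [134 330] [ 523.5 -275.7   25. ]
[np.float64(125.4), np.float64(319.6)]
[np.float64(127.1), np.float64(319.5)]
```

View pics/w2.png

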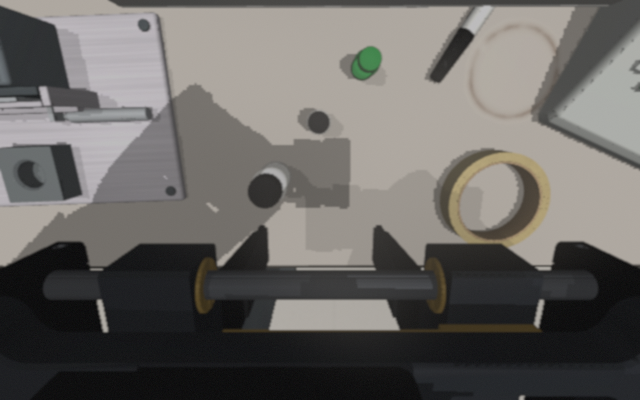

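Small vial seen from nearly straight above at (122,318); estimate (523.5,-278). Descend and grip it high.

```bash
python3 -m inch '[[[0.54,-0.01,0],0.0,-0.2],[[0.54,-0.01,0],0,-0.2],[[0,0,0],0,-0.2],[[0,0,0.5],0,-0.2],[[0,0,0.5],0,-0.2],[[0,0,0.5],0,-0.2],[[0,0,0.44],0,-0.2],[[0,0,0],0,-0.2],[[0,0,0],0,1],[[0,0,0],0,1]]'; python3 -m inch '[[[0,0,0],0,1],[[0,0,0],0,1],[[0,0,0],0,1],[[0,0,0],0,1],[[0,0,-0.1],0,1],[[0,0,-0.2],0,1],[[0,0,-0.4],0,1],[[0,0,-0.4],0,1],[[0,0,0],0,1],[[0,0,0],0,1]]'
```

```text
t: 5.25
eef_pos: [523.8, -277.8, 27.5]
tcp_rot: [3.141, -0.001, -0.003]
ft_force: [0.9, -0.4, -0.7]
opening: 0.446
grip_force: 0.0
t: 6.5
eef_pos: [523.3, -277.3, 91.9]
tcp_rot: [-3.141, 0.0, -0.003]
ft_force: [0.4, 0.5, -0.3]
opening: 0.224
grip_force: 30.0
```

```bash
python3 -m inch '[[[0,-0.1,-0.5],0,1],[[-0.1,-0.6,-0.4],0,1],[[-0.2,-0.6,0],0,1],[[-0.2,-0.6,0],0,1],[[-0.2,-0.6,0],0,1],[[-0.2,-0.6,0],0,1],[[-0.2,-0.6,0],0,1],[[-0.2,-0.5,0],0,1],[[0,-0.1,0],0,1],[[0,0,0],0,1]]'
python3 - <<'E'
from h import *
p=eyes.read_camera("wrist");save(p,"w3.png")
for n,z in {"vial":0,"well":16,"shutter_knob":68,"half_mark":67,"photometer":0}.items():
    for r in eyes.spot_point(n,p)[:3]: print(n,round(r["score"],2),np.round(r["centre"],1),atz(p,r["centre"],z))
E
```

```text
t: 7.75
eef_pos: [446.6, -19.5, 145.9]
tcp_rot: [3.141, 0.0, -0.002]
ft_force: [0.4, -0.1, 0.2]
opening: 0.225
grip_force: 30.0
vial 0.95 [225.8 322.1] [404.9 -21.    0. ]
well 0.93 [156.4 316.5] [480.8 -15.5  16. ]
shutter_knob 0.94 [ 84.2 313.3] [541.  -13.9  68. ]
photometer 0.63 [101.4 324. ] [531.8 -22.7   0. ]
```

View pics/w3.png

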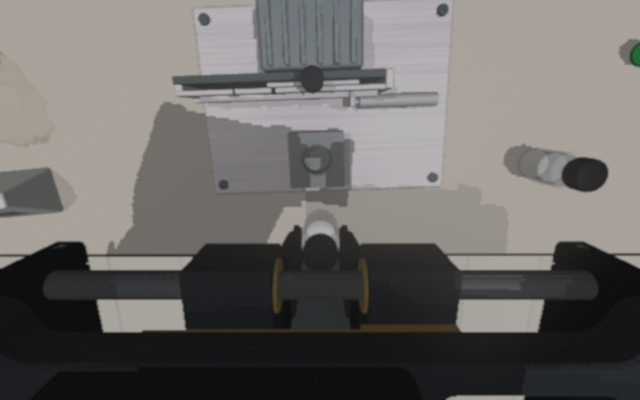

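The view shows the well at (158,316), the knob at (78,312), the half-mark tick on the rail near (92,233), the plate screws at (184,223), (177,433), (19,204) and (9,442), and the held vial at (235,320). Now yaw, well, and vial-in-hand numbers.

```bash
python3 - <<'E'
from h import *
p=eyes.read_camera("wrist")
S=[atz(p,c,12) for c in((184,223),(177,433),(19,204),(9,442))]
print(*S,"well mouth",atz(p,(158,316.5),34),"knobtop",atz(p,(78,312),100))
for a,b in((0,1),(2,3),(0,2),(1,3)):
    d=S[a]-S[b];print(round(np.degrees(np.arctan2(d[1],d[0])),2))
print("hand",[atz(p,r["centre"],118) for r in eyes.spot_point("vial",p)], proj(p,[446.6,-19.5,118]),proj(p,[446.6,-19.5,169]))
g=cv2.cvtColor(p["pixels"],cv2.COLOR_RGB2GRAY)
cv2.imwrite("pics/w4.png",cv2.resize(p["pixels"][60:280,160:480,::-1],None,fx=2.5,fy=2.5,interpolation=cv2.INTER_CUBIC))
s=eyes.read_camera("side")
for n,z in {"well":16,"shutter_knob":68,"half_mark":67}.items():
    print(n,[(round(r["score"],2),atz(s,r["centre"],z)) for r in eyes.spot_point(n,s)[:2]])
E
```

```text
[453.  77.  12.] [ 459.5 -130.7   12. ] [599.8  81.4  12. ] [ 607.1 -125.2   12. ] well mouth [481.4 -16.2  34. ] knobtop [541.5 -14.3 100. ]
91.79
92.02
-178.28
-177.87
hand [array([ 489.4, -151.6,  118. ]), array([444.9, -18.6, 118. ]), array([526.3, -21.9, 118. ])] [np.float64(226.1), np.float64(320.4)] [np.float64(259.9), np.float64(320.5)]
well [(0.91, array([480.6, -13.3,  16. ]))]
shutter_knob [(0.59, array([540.2, -12.5,  68. ]))]
half_mark [(0.91, array([535. ,   9.1,  67. ]))]
```

View pics/w4.png

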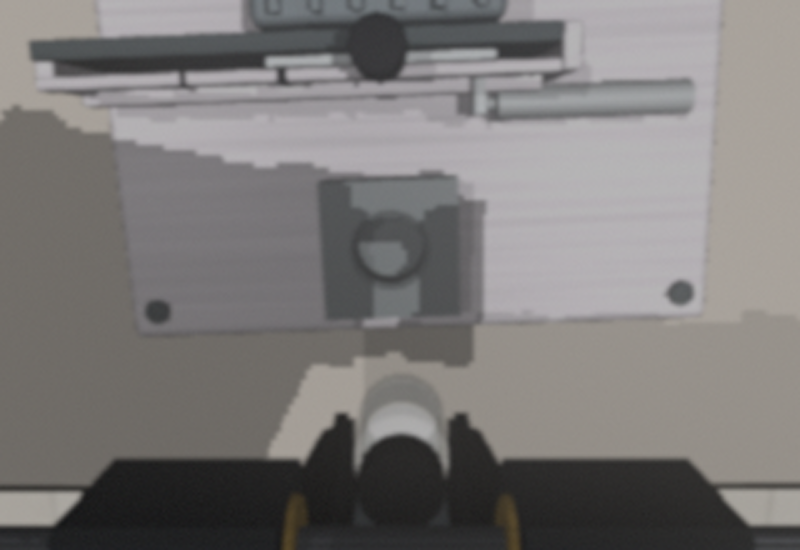

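```bash
python3 -m inch '[[[0.29,-0.03,0],0,1],[[0.28,-0.03,0],0,1],[[0,0,0],-0.41,1],[[0,0,0.4],0,1],[[0,0,0.4],0,1],[[0,0,0.3],0,1],[[0,0,0.2],0,1],[[0,0,0],0,1],[[0,0,0],0,1],[[0,0,0],0,1]]'
python3 - <<'E'
from h import *
st=env.state();print(st["eef_pos"])
x,y,z=st["eef_pos"]
for c in("wrist","side","scene"):
    p=eyes.read_camera(c);save(p,"a_"+c+".png")
    for n,zz in {"vial":z-27.5,"well":16,"shutter_knob":68}.items():
        print(c,n,[(round(r["score"],2),np.round(r["centre"],1),atz(p,r["centre"],zz)) for r in eyes.spot_point(n,p)[:3]])
    print(proj(p,[x,y,z-27.5]),proj(p,[481,-15.7,34]))
p=eyes.read_camera("side");save(p,"b.png",(150,270,280,380),5)
E
```

```text
t: 9.6
eef_pos: [480.7, -15.8, 68.8]
tcp_rot: [3.141, -0.001, 0.033]
ft_force: [-0.0, -0.3, -0.4]
opening: 0.227
grip_force: 30.0
[480.66685758 -15.84285953  68.81200069]
wrist vial [(0.74, array([229.1, 587.6]), array([ 485.1, -194.1,   41.3])), (0.72, array([226.2, 320.2]), array([481.1, -15.3,  41.3]))]
wrist well [(0.75, array([214.3, 317.9]), array([481.3, -13.6,  16. ]))]
wrist shutter_knob [(0.73, array([134.6, 320.9]), array([542.4, -13.5,  68. ]))]
[np.float64(226.8), np.float64(321.0)] [np.float64(222.7), np.float64(320.8)]
side vial [(0.79, array([294.2, 299.4]), array([ 475.3, -285.7,   41.3])), (0.53, array([324.4, 350.5]), array([ 567.8, -363.4,   41.3])), (0.52, array([213.7, 304.8]), array([476.8,   0.9,  41.3]))]
side well [(0.68, array([227.2, 309. ]), array([487.3, -18.3,  16. ]))]
side shutter_knob [(0.42, array([207. , 332.1]), array([540.5, -10.7,  68. ]))]
[np.float64(217.5), np.float64(306.2)] [np.float64(220.1), np.float64(306.4)]
scene vial [(0.69, array([213.7, 315.5]), array([498.9,  -8.9,  41.3])), (0.64, array([250.4, 383.8]), array([ 417. , -252.7,   41.3])), (0.45, array([247.6, 432.2]), array([ 490.9, -342.4,   41.3]))]
scene well [(0.63, array([225. , 313.6]), array([480.2, -14.9,  16. ]))]
scene shutter_knob [(0.5, array([199. , 323.2]), array([545. ,  -4.6,  68. ]))]
[np.float64(216.7), np.float64(313.9)] [np.float64(219.0), np.float64(314.0)]
```

View pics/b.png

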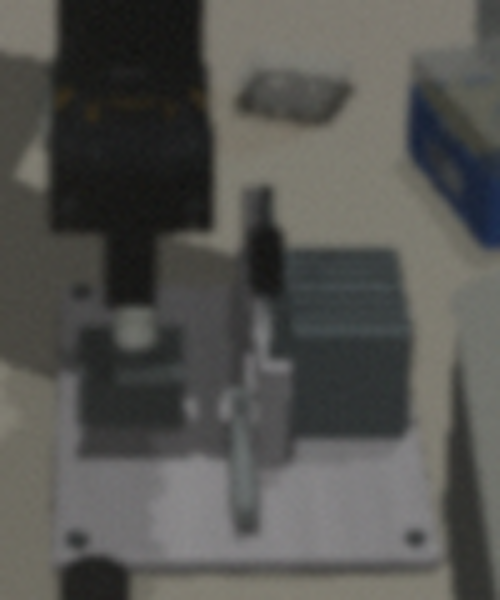

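The side crop shows the vial base just over the well block at (330,135), clear of the gate. Lower gently, watching the force.

```bash
python3 -m inch '[[[0,0,0.05],0,1],[[0,0,0.05],0,1],[[0,0,0.05],0,1],[[0,0,0.05],0,1],[[0,0,0.05],0,1],[[0,0,0],0,1],[[0,0,0],0,1],[[0,0,0],0,1],[[0,0,0],0,1],[[0,0,0],0,1]]'
```

```text
t: 11.5
eef_pos: [480.4, -15.8, 53.2]
tcp_rot: [3.142, -0.0, 0.033]
ft_force: [-0.1, -0.5, -0.5]
opening: 0.225
grip_force: 29.9
```

```bash
python3 -m inch '[[[0,0,0.05],0,1],[[0,0,0.05],0,1],[[0,0,0.03],0,1],[[0,0,0.02],0,1],[[0,0,0],0,1],[[0,0,0],0,1],[[0,0,0],0,1],[[0,0,0],0,1],[[0,0,0],0,1],[[0,0,0],0,1]]'
```

```text
t: 12.75
eef_pos: [480.4, -15.8, 44.2]
tcp_rot: [3.141, -0.0, 0.033]
ft_force: [-0.2, 0.9, 0.5]
opening: 0.224
grip_force: 29.9
```

```bash
python3 -m inch '[[[0,0,0.015],0,1],[[0,0,0],0,1],[[0,0,0],0,0.4],[[0,0,0],0,0.2],[[0,0,0],0,0],[[0,0,0],0,0],[[0,0,0],0,0],[[0,0,-0.4],0,0],[[0,0,-0.6],0,0],[[0,0,-0.4],0,0]]'
python3 -m inch '[[[-0.4,0,-0.5],0,0],[[-0.4,0,0],0,0],[[0,0,0],0,0],[[0,0,0],0,0],[[0,0,0],0,0],[[0,0,0],0,0],[[0,0,0],0,0],[[0,0,0],0,0],[[0,0,0],0,0],[[0,0,0],0,0]]'
python3 - <<'E'
from h import *
p=eyes.read_camera("wrist");save(p,"w5.png",(20,260,180,500),2.5)
for n,z in {"vial":16,"shutter_knob":68,"half_mark":67}.items():
    print(n,[(round(r["score"],2),np.round(r["centre"],1),atz(p,r["centre"],z)) for r in eyes.spot_point(n,p)[:3]])
for z in(16,67):print(proj(p,[480.6,-15.8,z]))
E
```

```text
t: 14.0
eef_pos: [480.6, -15.8, 128.7]
tcp_rot: [3.141, -0.001, 0.033]
ft_force: [-0.2, 0.2, 0.0]
opening: 0.502
grip_force: 0.0
t: 15.25
eef_pos: [432.4, -17.4, 157.3]
tcp_rot: [3.141, -0.0, 0.033]
ft_force: [0.0, -0.4, 0.7]
opening: 0.495
grip_force: 0.0
vial [(0.96, array([155.7, 526.8]), array([ 473. , -220.5,   16. ])), (0.64, array([146.9, 318.2]), array([474.6, -13.5,  16. ])), (0.48, array([ 52.4, 636. ]), array([ 570. , -301.2,   16. ]))]
shutter_knob [(0.68, array([ 64.5, 320.9]), array([542.2, -13.6,  68. ])), (0.37, array([ 62.3, 281. ]), array([542.7,  17. ,  68. ]))]
half_mark [(0.97, array([ 63.6, 283.4]), array([542. ,  15.3,  67. ]))]
[np.float64(140.8), np.float64(320.8)]
[np.float64(145.4), np.float64(320.9)]
```

View pics/w5.png

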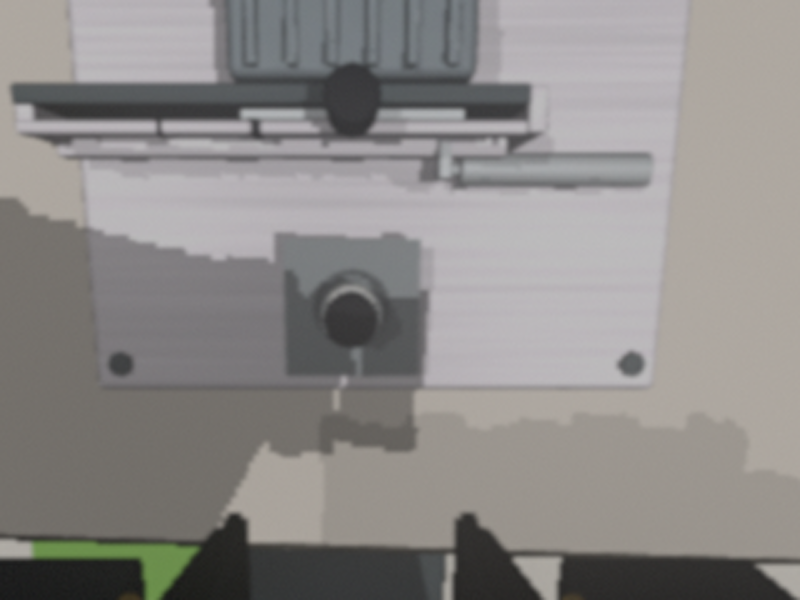

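The vial stands upright in the well with its cap at crop (318,350), fingers clear. Knob at about (542,-14). Go over it, down to z 79, and close.

```bash
python3 -m inch '[[[0.5,0,0],0,0],[[0.5,0,0],0,0],[[0.5,0,0],0,0],[[0.32,0,0],0,0],[[0,0,0],0,0],[[0,0,0.4],0,0],[[0,0,0.4],0,0],[[0,0,0.3],0,0],[[0,0,0.2],0,0],[[0,0,0],0,0]]'
```

```text
t: 16.7
eef_pos: [540.9, -13.8, 78.9]
tcp_rot: [-3.141, 0.001, 0.033]
ft_force: [-0.1, -1.7, 0.4]
opening: 0.5
grip_force: 0.0
```

```bash
python3 -m inch '[[[0,0,0],0,0],[[0,0,0],0,1],[[0,0,0],0,1],[[0,0,0],0,1],[[0,0,0],0,1],[[0,0,0],0,1],[[0,0,0],0,1],[[0,0,0],0,1],[[0,0,0],0,1],[[0,0,0],0,1]]'
python3 - <<'E'
from h import *
for c in("wrist","side"):
    p=eyes.read_camera(c)
    for n,z in {"vial":16,"well":16,"shutter_knob":68,"half_mark":67}.items():
        print(c,n,[(round(r["score"],2),np.round(r["centre"],1),atz(p,r["centre"],z)) for r in eyes.spot_point(n,p)[:3]])
E
```

```text
t: 17.95
eef_pos: [541.6, -13.8, 79.4]
tcp_rot: [3.141, -0.0, 0.033]
ft_force: [-1.3, -3.8, 3.5]
opening: 0.161
grip_force: 30.0
wrist vial []
wrist well [(0.91, array([282.8, 318.9]), array([479.5, -14.3,  16. ]))]
wrist shutter_knob [(0.96, array([231.4, 319. ]), array([544.4, -12.4,  68. ]))]
wrist half_mark [(0.74, array([231.3, 274.3]), array([543.1,  15.2,  67. ]))]
side vial [(0.72, array([326. , 351.7]), array([ 572.2, -341.1,   16. ])), (0.55, array([291.3, 296.1]), array([ 467.2, -247.9,   16. ])), (0.49, array([227.1, 304.6]), array([476.9, -18.2,  16. ]))]
side well [(0.72, array([225.1, 308.1]), array([485. ,  -9.3,  16. ]))]
side shutter_knob []
side half_mark [(0.65, array([201.4, 331.8]), array([540.3,  16.7,  67. ]))]
```

```bash
python3 -m inch '[[[0,-0.05,0],0,1],[[0,-0.08,0],0,1],[[0,-0.08,0],0,1],[[0,-0.08,0],0,1],[[0,-0.08,0],0,1],[[0,-0.06,0],0,1],[[0,-0.04,0],0,1],[[0,-0.02,0],0,1],[[0,0,0],0,1],[[0,0,0],0,1]]'
python3 - <<'E'
from h import *
print(env.state()["ft_force"])
p=eyes.read_camera("wrist");save(p,"w6.png",(150,350,220,420),3)
for n,z in {"vial":16,"well":16,"shutter_knob":68,"half_mark":67}.items():
        print(n,[(round(r["score"],2),np.round(r["centre"],1),atz(p,r["centre"],z)) for r in eyes.spot_point(n,p)[:3]])
p=eyes.read_camera("side")
for n,z in {"vial":16,"shutter_knob":68,"half_mark":67}.items():
        print(n,[(round(r["score"],2),np.round(r["centre"],1),atz(p,r["centre"],z)) for r in eyes.spot_point(n,p)[:3]])
E
```

```text
t: 19.7
eef_pos: [540.7, 15.6, 79.4]
tcp_rot: [3.141, -0.0, 0.034]
ft_force: [-1.0, -7.4, 4.8]
opening: 0.159
grip_force: 30.0
[-0.99882511 -7.39149525  4.81340609]
vial []
well []
shutter_knob [(0.6, array([231.5, 322. ]), array([543.4,  15.2,  68. ]))]
half_mark [(0.79, array([233.2, 319. ]), array([541.9,  17. ,  67. ]))]
vial [(0.7, array([327. , 354.9]), array([ 577.8, -343.5,   16. ])), (0.69, array([227.2, 304.8]), array([477.4, -18.6,  16. ]))]
shutter_knob [(0.46, array([201.1, 332.2]), array([541.2,  16.4,  68. ]))]
half_mark [(0.68, array([202.5, 329.3]), array([534.3,  11.4,  67. ]))]
```

View pics/w6.png

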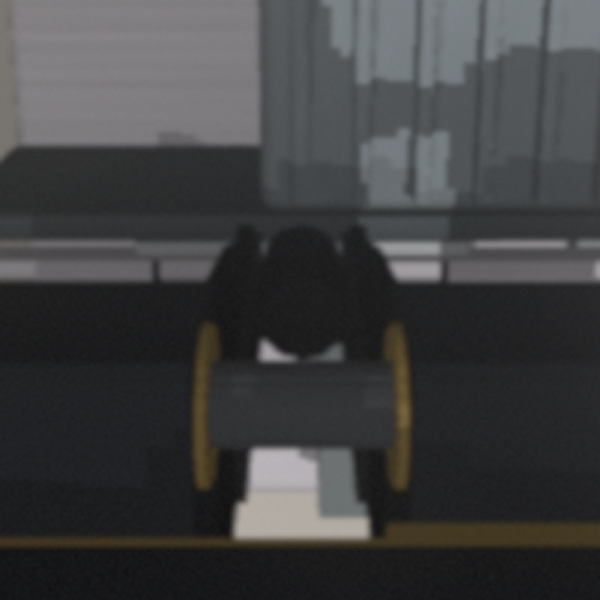

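The knob (crop col 302) sits midway between the short marks (155 and 445), and the spring force of 7.4 N matches half travel. I'll hold, then hand in.

```bash
python3 -m inch '[[[0,0,0],0,1],[[0,0,0],0,1],[[0,0,0],0,1],[[0,0,0],0,1],[[0,0,0],0,1],[[0,0,0],0,1],[[0,0,0],0,1],[[0,0,0],0,1],[[0,0,0],0,1],[[0,0,0],0,1]]' && python3 -c "
from cell import env
print(env.job_done())"
```

```text
t: 21.4
eef_pos: [540.7, 15.6, 79.4]
tcp_rot: [3.141, -0.0, 0.034]
ft_force: [-0.7, -6.4, 4.8]
opening: 0.161
grip_force: 30.0
the job is handed in; nothing more can be done
None
```

I handed the job in at about 21 s with the vial standing in the well, released, and the gripper still holding the shutter knob at the half mark; the hand-in returned no verdict, so whether it passed isn't confirmed.

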